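Slacken the clamp with the mystery thread

ROBOT

A 7-joint arm with a two-finger parallel gripper is mounted at the origin on the work surface. World frame = base frame: x ahead of the robot, y to its left, z up, the work surface at z = 0. Lengths are in m, angles in rad, forces in N, time in s.
With the tool pointing down it reaches from about 0.4 to 0.85 m from the base axis. Payload 4.5 kg.
Tool frame: the origin (TCP) lies between the finger pads; the fingertips stand 11 mm ahead of it and the grasp point (between the pads) lies 8 mm behind it (r.tip_reach is the distance from the TCP to the fingertips, in m); x points along the fingers, y is the direction in which the jaws open and shut, and the axes are right-handed (so a half turn about x gives the same grasp; the last joint's range is limited). The gripper opens to 88 mm and grips with 3 to 60 N. Pads are 18 mm wide; open, the fingers measure 123 mm over their backs; the gripper's body (75 mm by 187 mm) begins 45 mm behind the grasp point.
Start: joints at [1.326, 0.689, -0.195, 1.565, 0.157, 0.902, -0.215], TCP at [0.172, -0.601, 0.25] pointing down, gripper open.
Joint ranges: [-3.01, 3.01], [-0.46, 2.08], [-1.47, 1.51], [0.13, 2.56], [-1, 4.14], [0.04, 2.09], [-2.66, 2.66]. Speed limits (rad/s): [2.57, 2.57, 3.14, 3.14, 3.14, 3.14, 3.14].

INTERFACE

Orientations are given as a unit quaternion [x, y, z, w].
In Python, from plant import r gives the robot as it stands.
- The arm moves only by the tool drive_tool, never from a script. Its argument "deltas" is a list of rows, each a list of 3 entries, a list of its own where there are three numbers: the turn, a rotation vector about the tool's x, y, z in degrees, then the shift along the tool's x, y, z in cm, then the finger opening in cm, from 0 to 8.81. A call has 1 to 12 rows; each row shifts and turns the commanded pose from where the row before left it, along the tool's axes as they then stand; what a row does not reach is not made up. A row lasts 1/12 s, in which the tool goes at most 41.7 mm and 7.16 degrees, less where a joint would pass 70% of its speed; a pose out of reach is approached as far as the arm can. A call is refused whole if a number of a shift passes 4.17 or a number of a turn 7.16, either way. A call with a gripper value outside its range is refused whole. The fingers move at their own pace and stop on an object; "force" is the grip in N (left out, the last holds). Time passes only in rows, so rows that do not move let the fingers close. It gives the time, the measured TCP pose, the force and the opening at its end, in the units of the state.
- r.get_state(): the state, without advancing time (a new reading comes with each control period).
- r.snapshot(name): name is "side" or "top" or "wrist"; returns a dict with "color" (480x640x3 uint8, red, green, blue), "fov_y" (degrees; the focal length in pixels is half the picture's height over the tangent of half this angle, whatever the lens; pixels are square), "cx", "cy" (the principal point, pixels), "extrinsics" (4x4, takes a point from world to camera coordinates); the wrist camera has in their place "tool_from_camera" (4x4, takes a point from camera to tool coordinates, whose origin is the TCP and whose axes are the tool frame's). Camera axes: x right, y up, looking along -z (the intrinsics and any distortion apply to the point x, -y, -z); pixel columns grow to the right and rows downward; lengths in m; the calibration is good to about 2 mm. A picture is of the moment at which its call begins: read the wrist's pose just before it. There is no depth.
- r.finish_job(): hands the job in, once; it reports no verdict.
The state is a dict: "clock": time; "q": joint angles; "qd": joint speeds; "joint_torque": joint torques, N m; "tool_pos": TCP position; "eef_rot": TCP orientation; "contact_force": force on the tool from outside, world axes, zero at the start; "moment": the same for the moment, N m; "opening": opening from 0.0 (shut) to 1.0 (fully open).
Only numpy, scipy, OpenCV 4.12 (cv2) and the standard library are available. Lean on these libraries where they do the work, as an engineer would, in place of code of your own. Each camera call takes 0.05 s, during which the arm holds its last target. There are 200 camera calls.

TASK

The round disc has been tested: slacken the clamp that holds it by turning the T-bar on its top all the way to the open stop, a little under a quarter turn, then let go. One of the two clamps has a left-hand thread and nothing shows which, so try it one way and, if it will not give, turn it the other way. Leave the clamp with the square plate tight, and leave both specimens where they lie.

Things in the scene. Friction and masses are not known exactly. Their poses are not given: they have to be found in the camera images.
- knob_a (a joint): Screw of clamp a, turned by its T-bar about an upright axis. Reads 0 (to 0.03) tight as found, grows as it loosens, whichever way that is, to a firm stop at 1.2 rad. In the tightening direction it does not give at all. Loosening takes about 0.1 N m; it stays where left. One clamp loosens anticlockwise seen from above, the other clockwise; which is which cannot be seen.
- grip_a (a point): Middle of the black T-bar on clamp a's screw: 62 mm long (x), 14 wide (y), 32 tall (z up); its top is 15 mm above this point, which lies on the screw's axis, 100 mm above the table, and turns with the bar. Hub below it: radius 11. Clamp: blue C-frame fixed to the table, base 165 x 140 x 12, arm 34 wide, top of arm and boss 69 mm above the table. As found the bar lies along the arm.
- knob_b (a joint): Screw of clamp b, turned by its T-bar about an upright axis. Reads 0 (to 0.03) tight as found, grows as it loosens, whichever way that is, to a firm stop at 1.2 rad. In the tightening direction it does not give at all. Loosening takes about 0.1 N m; it stays where left. One clamp loosens anticlockwise seen from above, the other clockwise; which is which cannot be seen.
- grip_b (a point): Middle of the black T-bar on clamp b's screw: 62 mm long (x), 14 wide (y), 32 tall (z up); its top is 15 mm above this point, which lies on the screw's axis, 100 mm above the table, and turns with the bar. Hub below it: radius 11. Clamp: blue C-frame fixed to the table, base 165 x 140 x 12, arm 34 wide, top of arm and boss 69 mm above the table. As found the bar lies along the arm.
- disc: Round steel specimen disc, 100 mm across, 8 mm thick, lying on the base plate of one of the clamps, centred under its screw. Origin: centre of its underside, z up.
- square: Square steel specimen plate, 86 x 86 mm, 8 mm thick, lying on the base plate of the other clamp, centred under its screw, turned any way. Origin: centre of its underside, z up. (A spare disc like the round one may lie loose on the bench: it is in no clamp.)
Things that resemble listed ones, but are neither listed nor needed, are in the scene too. What is shaped like the part that bears knob_b but pink or turquoise is not meant. What is shaped like the disc but blue is not meant.

How it is judged:
At the end, for the whole second after the job is handed in: The screw of the clamp that holds the round disc is turned at least 1.0 rad open (its stop is at 1.2), the other clamp's screw is still tight (under 0.15 rad), and both specimens lie within 20 mm of where they were, the disc within 30 mm of its screw's axis (((horizontal distance between grip_a and disc below 0.03 m and value of joint knob_a above 1 rad and value of joint knob_b below 0.15 rad) or (horizontal distance between grip_b and disc below 0.03 m and value of joint knob_b above 1 rad and value of joint knob_a below 0.15 rad)) and distance of each of disc, square from where it was at the start of the episode below 0.02 m); the robot touches nothing.
It fails at once if the clamp that holds the square plate is loosened (more than 0.3 rad) ((horizontal distance between grip_a and square below 0.05 m and value of joint knob_a above 0.3 rad) or (horizontal distance between grip_b and square below 0.05 m and value of joint knob_b above 0.3 rad)).
It also fails if it takes over 32 s, if anything falls off the work surface, if the arm or the gripper's body presses on something with over 40 N, if the wrist force passes 120 N, or if a joint passes its speed limit or range.

## Working session

There is one attempt and no reset: what is moved stays moved. The work goes in short steps, Python scripts to look and compute and a tool call to move; the robot and the scene stay as the last step left them, time stands still between calls to the robot, and variables do not carry over. Pictures are saved under pics/ and viewed, about 8 in all and at most 12, crops included, and the job is handed in when it is done.

Besides the shell and the picture viewer there is one more tool, called after "Emit:" by a JSON object that holds its "op" and its "data". drive_tool: Moves the arm, as the interface text tells. Its arguments: {"type":"object","properties":{"deltas":{"type":"array","items":{"type":"array"}},"force":{"type":"number"}},"required":["deltas"]}

```bash
mkdir -p pics; python3 - <<'E'
from plant import r
import cv2,numpy as np
s=r.get_state();print(s)
for n in("top","side"):
    d=r.snapshot(n);cv2.imwrite(f"pics/{n}1.png",d["color"][...,::-1]);np.savez(f"{n}1.npz",**d)
    print(n,{k:v for k,v in d.items() if k!="color"})
E
```

```text
{'clock': 0.0, 'q': array([ 1.32579748,  0.68998907, -0.19451326,  1.5663626 ,  0.15725108,
        0.90247659, -0.21508239]), 'qd': array([ 0.0014244 , -0.00018702, -0.00021445,  0.00056699, -0.00191894,
        0.00018041, -0.00117984]), 'joint_torque': array([ 2.16493127e-04, -5.27563512e+01, -1.26640566e+00, -1.53428507e+01,
       -5.25018037e-02,  6.60380727e-03,  1.88407257e-04]), 'tool_pos': array([ 0.17179514, -0.60028005,  0.24890185]), 'eef_rot': array([-0.70011995, -0.0989192 ,  0.7003674 , -0.09763479]), 'contact_force': array([-1.00145334,  0.26490264,  0.43264334]), 'moment': array([-0.02440947,  0.01107938, -0.02921499]), 'opening': 1.0023575566250107}
top {'fov_y': 53.814890448022695, 'cx': 315.57611327981374, 'cy': 244.65054503678095, 'extrinsics': array([[-3.30443783e-03, -9.99994243e-01, -7.71134143e-04,
        -1.00756293e-02],
       [ 9.75793988e-01, -3.39309050e-03,  2.18665451e-01,
        -4.73741200e-01],
       [-2.18666809e-01, -2.99016722e-05,  9.75799583e-01,
        -9.85451526e-01],
       [ 0.00000000e+00,  0.00000000e+00,  0.00000000e+00,
         1.00000000e+00]])}
side {'fov_y': 45.88503324988496, 'cx': 322.7106157350209, 'cy': 235.08557897687967, 'extrinsics': array([[-0.90945149, -0.41540986, -0.01823849,  0.42256832],
       [ 0.29935728, -0.68456047,  0.66465192, -0.19438652],
       [-0.28858831,  0.59900885,  0.74693051, -0.98318825],
       [ 0.        ,  0.        ,  0.        ,  1.        ]])}
```

View pics/top1.png

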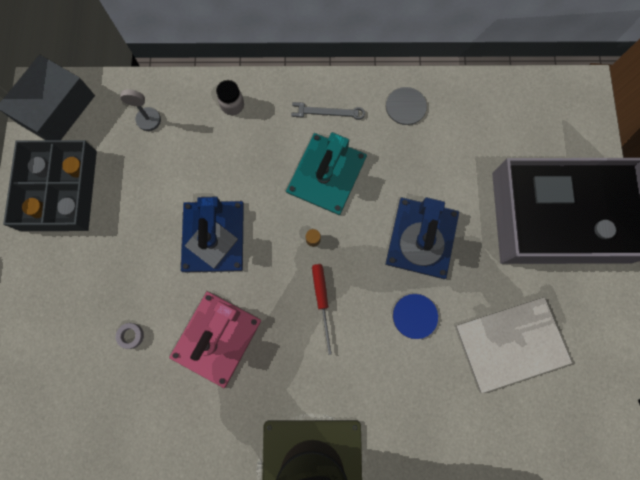

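View pics/side1.png

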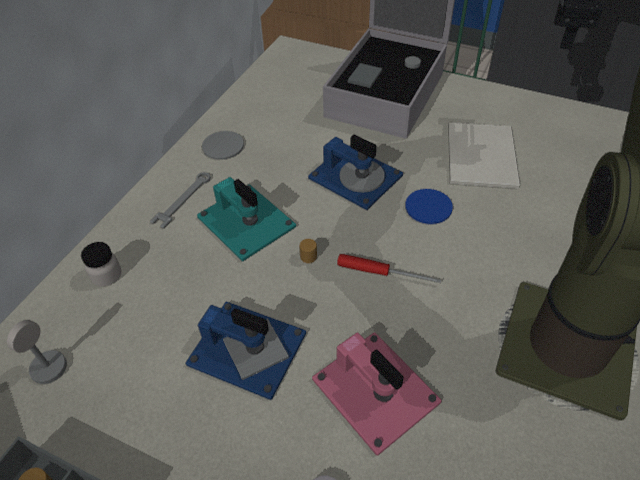

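Candidates in the top view: the blue clamp at (425,235) carries a grey round disc, and the blue clamp at (207,235) carries a square. The teal (328,170) and pink (215,340) clamps, the blue disc (415,316) and the loose disc (406,105) aren't meant. That makes the clamp at (425,235) the target, and I'll confirm it in one enlarged crop.

```bash
cat > h.py <<'E'
import numpy as np,cv2
def ray(d,u,v):
    f=240/np.tan(np.radians(float(d["fov_y"]))/2);E=d["extrinsics"]
    c=np.array([(u-d["cx"])/f,-(v-d["cy"])/f,-1.]);R=E[:3,:3]
    return -R.T@E[:3,3],R.T@c
def atz(d,u,v,z):
    o,w=ray(d,u,v);return o+w*(z-o[2])/w[2]
def proj(d,p):
    f=240/np.tan(np.radians(float(d["fov_y"]))/2);E=d["extrinsics"];c=E[:3,:3]@p+E[:3,3]
    return d["cx"]+f*c[0]/-c[2],d["cy"]-f*c[1]/-c[2]
E
python3 - <<'E'
import cv2,numpy as np
from h import *
t=np.load("top1.npz");s=np.load("side1.npz")
a=cv2.resize(t["color"][185:285,375:475],(400,400),interpolation=cv2.INTER_CUBIC)
b=cv2.resize(s["color"][120:220,300:420],(480,400),interpolation=cv2.INTER_CUBIC)
cv2.imwrite("pics/crop1.png",np.hstack([a,b[:,:400]])[...,::-1])
print(atz(t,428,235,.1),atz(t,422,244,.02))
for n,d,(x0,x1,y0,y1) in(("top",t,(410,445,212,256)),("side",s,(345,382,130,160))):
    m=(d["color"][y0:y1,x0:x1].max(2)<40).astype(np.uint8)
    _,l,st,c=cv2.connectedComponentsWithStats(m);i=1+st[1:,4].argmax();u,v=c[i]+[x0,y0]
    ys,xs=np.nonzero(l==i);q=cv2.minAreaRect(np.c_[xs+x0,ys+y0].astype(np.float32))
    print(n,u,v,st[i],q,atz(d,u,v,.105), [atz(d,*p,.115)[:2].round(4) for p in cv2.boxPoints(q)])
E
```

```text
[ 0.4829984 -0.2479263  0.1      ] [ 0.48164253 -0.25275624  0.02      ]
top 430.13765182186233 235.2914979757085 [ 13   8  15  30 247] ((429.7500305175781, 234.75), (9.60969066619873, 30.201881408691406), 11.309932708740234) [ 0.48113201 -0.2511339   0.105     ] [array([ 0.4506, -0.2305]), array([ 0.5136, -0.2462]), array([ 0.5095, -0.2655]), array([ 0.4465, -0.2496])]
side 363.18232044198896 146.33701657458565 [  6   5  25  24 362] ((362.3654479980469, 147.84844970703125), (28.954198837280273, 16.978656768798828), 25.201122283935547) [ 0.48055709 -0.24385092  0.105     ] [array([ 0.5059, -0.2092]), array([ 0.5115, -0.2616]), array([ 0.4462, -0.2454]), array([ 0.4425, -0.1947])]
```

View pics/crop1.png

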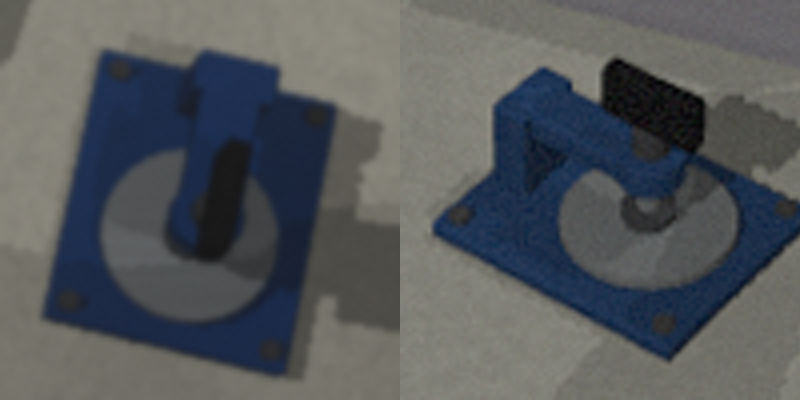

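The crop confirms it: the round grey disc (190,235 in the left half) lies under this clamp's screw, with the black bar at (222,200). In world coordinates the bar is at about (0.481,-0.249), lying at about -12.5°.

```bash
cat >> h.py <<'E'
from scipy.spatial.transform import Rotation as R
def plan(s,p,yaw):  # jaw y axis heading yaw deg (mod 180), tool down
    A=R.from_quat(s["eef_rot"]);y=np.array([np.cos(np.radians(yaw)),np.sin(np.radians(yaw)),0])
    x=np.array([0,0,-1.])
    for sg in(1,-1):
        T=R.from_matrix(np.c_[x,sg*y,np.cross(x,sg*y)])
        print(sg,"turn",(A.inv()*T).as_rotvec(degrees=True).round(2),"shift cm now",(A.inv().apply(np.array(p)-s["tool_pos"])*100).round(2),"shift cm after",(T.inv().apply(np.array(p)-s["tool_pos"])*100).round(2))
E
python3 - <<'E'
from plant import r
from h import *
s=r.get_state();print(R.from_quat(s["eef_rot"]).as_matrix().round(3))
plan(s,[.481,-.249,.25],77.5)
print(r.snapshot("wrist")["tool_from_camera"].round(3))
E
```

```text
[[-0.001  0.275 -0.961]
 [ 0.002 -0.961 -0.275]
 [-1.    -0.002  0.   ]]
1 turn [-1.5152e+02 -1.2000e-01  4.0000e-02] shift cm now [ -0.06 -25.27 -39.4 ] shift cm after [-0.1  41.   22.58]
-1 turn [28.48  0.03  0.09] shift cm now [ -0.06 -25.27 -39.4 ] shift cm after [ -0.1  -41.   -22.58]
[[-0.001  0.312 -0.95  -0.135]
 [ 1.     0.    -0.001 -0.001]
 [ 0.    -0.95  -0.312 -0.082]
 [ 0.     0.     0.     1.   ]]
```

Emit:
{"op": "drive_tool", "data": {"deltas": [[[7.12, 0, 0], [0, 0, 0], 8.8], [[7.12, 0, 0], [0, 0, 0], 8.8], [[7.12, 0, 0], [0, 0, 0], 8.8], [[7.12, 0, 0], [0, 0, 0], 8.8], [[0, 0, 0], [0, -3.4, -1.9], 8.8], [[0, 0, 0], [0, -3.4, -1.9], 8.8], [[0, 0, 0], [0, -3.4, -1.9], 8.8], [[0, 0, 0], [0, -3.4, -1.9], 8.8], [[0, 0, 0], [0, -3.4, -1.9], 8.8], [[0, 0, 0], [0, -3.4, -1.9], 8.8], [[0, 0, 0], [0, -3.4, -1.9], 8.8], [[0, 0, 0], [0, -3.4, -1.9], 8.8]]}}

```text
clock: 1.15
tool_pos: [0.3802, -0.3666, 0.2496]
eef_rot: [-0.703, 0.077, 0.703, 0.077]
contact_force: [0.6, -0.6, -0.2]
opening: 1.001
```

Emit:
{"op": "drive_tool", "data": {"deltas": [[[0, 0, 0], [0, -3.4, -1.9], 8.8], [[0, 0, 0], [0, -3.4, -1.9], 8.8], [[0, 0, 0], [0, -3.4, -1.9], 8.8], [[0, 0, 0], [0, 0, 0], 8.8], [[0, 0, 0], [0, 0, 0], 8.8], [[0, 0, 0], [0, 0, 0], 8.8]]}}

```text
clock: 1.65
tool_pos: [0.4565, -0.2813, 0.2495]
eef_rot: [-0.703, 0.077, 0.703, 0.077]
contact_force: [0.6, -0.6, -0.4]
opening: 0.998
```

```bash
python3 - <<'E'
from plant import r
from h import *
s=r.get_state();print(s["clock"],s["tool_pos"],s["q"].round(3),s["qd"].round(2).max())
plan(s,[.481,-.249,.25],77.5)
d=r.snapshot("wrist")
T=np.eye(4);T[:3,:3]=R.from_quat(s["eef_rot"]).as_matrix();T[:3,3]=s["tool_pos"]
d["extrinsics"]=np.linalg.inv(T@d["tool_from_camera"])
np.savez("w1.npz",**d)
im=d["color"][...,::-1].copy()
for z in(.1,.115):
    u,v=proj(d,np.array([.481,-.249,z]));print(u,v)
cv2.imwrite("pics/w1.png",im)
E
```

```text
1.65 [ 0.4564834  -0.28133246  0.24950119] [ 0.467  0.57  -0.002  1.84   0.003  0.732 -1.326] 0.03
1 turn [ 1.8e+02 -6.0e-02 -9.0e-02] shift cm now [-0.05 -3.69 -1.69] shift cm after [-0.05  3.69  1.69]
-1 turn [-0.    0.06 -0.04] shift cm now [-0.05 -3.69 -1.69] shift cm after [-0.05 -3.69 -1.69]
276.3188838458916 212.84680557044416
273.99238500255007 217.34284105262827
```

View pics/w1.png

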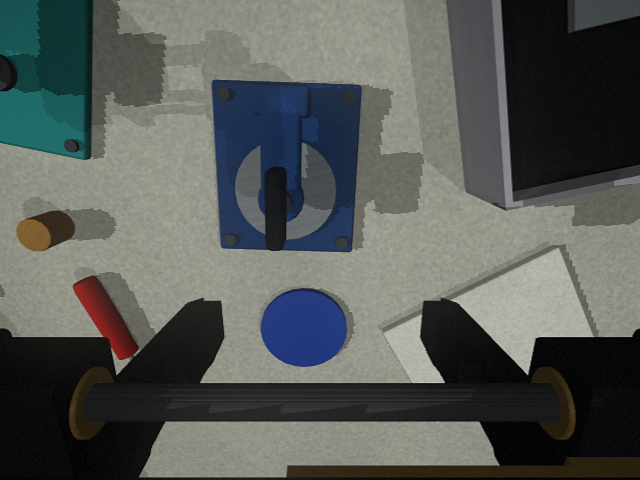

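The wrist view shows the target bar upright at (276,168)–(276,250), close to the predicted (274,217). I'll refine with the plate corners and bar ends.

```bash
python3 - <<'E'
from plant import r
from h import *
d=np.load("w1.npz")
c=np.array([atz(d,u,v,.012)[:2] for u,v in((213,81),(361,87),(351,252),(221,247))])
for i in range(4):
    e=c[(i+1)%4]-c[i];print("edge",np.linalg.norm(e).round(4),np.degrees(np.arctan2(e[1],e[0])).round(1))
a=atz(d,276.5,168,.115);b=atz(d,275,241,.115)
print(a,b,(a+b)/2,np.degrees(np.arctan2(*(a-b)[1::-1])))
x0,y0=255,150
m=(d["color"][y0:262,x0:300].max(2)<45).astype(np.uint8)
_,l,st,cc=cv2.connectedComponentsWithStats(m);i=1+st[1:,4].argmax()
for v in range(165,255,6):
    xs=np.nonzero(l[v-y0]==i)[0]
    if len(xs):print(v,xs.min()+x0,xs.max()+x0,end="; ")
print(st[i])
E
```

```text
edge 0.1368 -104.6
edge 0.1617 165.6
edge 0.1378 75.1
edge 0.1612 -14.8
[ 0.51563846 -0.26001976  0.115     ] [ 0.46295766 -0.24501935  0.115     ] [ 0.48929806 -0.25251955  0.115     ] -15.893853809650107
171 266 285; 177 265 285; 183 265 285; 189 265 285; 195 265 290; 201 265 292; 207 265 290; 213 265 286; 219 266 285; 225 266 285; 231 266 285; 237 266 285; 243 266 283; 249 268 281; [  10   17   28   84 1764]
```

Emit:
{"op": "drive_tool", "data": {"deltas": [[[2.3, 0, 0], [0, -1.8, -0.95], 8.8], [[0, 0, 0], [0, -1.83, -0.94], 8.8], [[0, 0, 0], [3, 0, 0], 8.8], [[0, 0, 0], [3, 0, 0], 8.8], [[0, 0, 0], [2, 0, 0], 8.8], [[0, 0, 0], [0, 0, 0], 5], [[0, 0, 0], [0, 0, 0], 5], [[0, 0, 0], [0, 0, 0], 5]]}}

```text
clock: 2.37
tool_pos: [0.484, -0.2517, 0.1708]
eef_rot: [0.702, -0.092, -0.701, -0.091]
contact_force: [0.9, 1.0, -0.4]
opening: 0.797
```

```bash
python3 - <<'E'
from plant import r
from h import *
s=r.get_state();print(s["clock"],s["tool_pos"],s["q"].round(3))
plan(s,[.484,-.251,.098],75.2)
d=r.snapshot("wrist")
T=np.eye(4);T[:3,:3]=R.from_quat(s["eef_rot"]).as_matrix();T[:3,3]=s["tool_pos"]
d["extrinsics"]=np.linalg.inv(T@d["tool_from_camera"])
np.savez("w2.npz",**d)
im=d["color"][...,::-1].copy()
for e in(-.031,.031):
  for w in(-.007,.007):
    p=np.array([.484,-.251,.115])+e*np.array([.967,-.255,0])+w*np.array([.255,.967,0])
    u,v=proj(d,p);cv2.circle(im,(int(u),int(v)),2,(0,255,255),-1)
cv2.imwrite("pics/w2.png",im)
E
```

```text
2.3667 [ 0.48401518 -0.25172758  0.17081557] [ 0.389  0.697  0.01   1.891 -0.01   0.552 -1.426]
1 turn [ 1.7987e+02 -8.0000e-02  1.5000e-01] shift cm now [ 7.28 -0.08  0.03] shift cm after [ 7.28  0.07 -0.02]
-1 turn [-0.13 -0.09 -0.05] shift cm now [ 7.28 -0.08  0.03] shift cm after [ 7.28 -0.07  0.02]
```

View pics/w2.png

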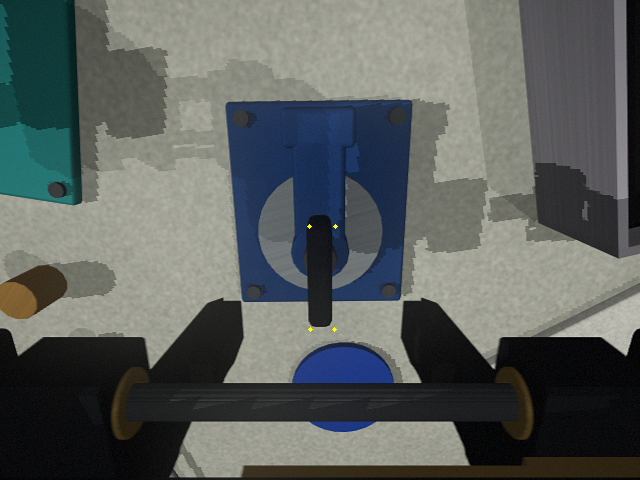

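The bar sits between the jaws, upright at column 320 and 215–326 down. My marks agree to 1 mm sideways and are about 3 mm short along the bar, so I'll correct that, descend and close.

Emit:
{"op": "drive_tool", "data": {"deltas": [[[0, 0, 0], [2.5, -0.1, -0.3], 5], [[0, 0, 0], [2.5, 0, 0], 5], [[0, 0, 0], [1.3, 0, 0], 5], [[0, 0, 0], [1, 0, 0], 5], [[0, 0, 0], [0, 0, 0], 5], [[0, 0, 0], [0, 0, 0], 1], [[0, 0, 0], [0, 0, 0], 1], [[0, 0, 0], [0, 0, 0], 1], [[0, 0, 0], [0, 0, 0], 1], [[0, 0, 0], [0, 0, 0], 1], [[0, 0, 0], [0, 0, 0], 1], [[0, 0, 0], [0, 0, 0], 1]], "force": 25}}

```text
clock: 3.42
tool_pos: [0.4872, -0.2512, 0.0973]
eef_rot: [0.702, -0.092, -0.701, -0.091]
contact_force: [-1.2, -3.2, 3.5]
opening: 0.157
```

```bash
cat > st.py <<'E'
from plant import r
from h import *
s=r.get_state();m=R.from_quat(s["eef_rot"]).as_matrix()
print(s["clock"],s["tool_pos"].round(4),"q7",s["q"][6].round(3),"F",s["contact_force"].round(1),"M",s["moment"].round(3),"op",round(s["opening"]*88,1),"jaw yaw",np.degrees(np.arctan2(-m[1,1],-m[0,1])).round(2))
E
python3 st.py
```

```text
3.4167 [ 0.4872 -0.2512  0.0973] q7 -1.431 F [-1.2 -3.2  3.5] M [-0.425  0.192  0.011] op 13.8 jaw yaw 75.16
```

Gripped (13.8 mm opening). Now I'll try anticlockwise by about 8°.

Emit:
{"op": "drive_tool", "data": {"deltas": [[[-2, 0, 0], [0, 0, 0], 1], [[-2, 0, 0], [0, 0, 0], 1], [[-2, 0, 0], [0, 0, 0], 1], [[-2, 0, 0], [0, 0, 0], 1], [[0, 0, 0], [0, 0, 0], 1], [[0, 0, 0], [0, 0, 0], 1]]}}

```text
clock: 3.92
tool_pos: [0.4869, -0.2511, 0.0972]
eef_rot: [0.706, -0.043, -0.706, -0.042]
contact_force: [-1.6, -2.1, 5.0]
opening: 0.175
```

```bash
python3 st.py
```

```text
3.9167 [ 0.4869 -0.2511  0.0972] q7 -1.348 F [-1.6 -2.1  5. ] M [-0.498  0.281 -0.73 ] op 15.4 jaw yaw 83.07
```

It doesn't give: the moment is -0.73 N m and the jaws are being spread. So this clamp loosens clockwise.

Emit:
{"op": "drive_tool", "data": {"deltas": [[[4, 0, 0], [0, 0, 0], 1], [[4, 0, 0], [0, 0, 0], 1], [[4, 0, 0], [0, 0, 0], 1], [[4, 0, 0], [0, 0, 0], 1], [[4, 0, 0], [0, 0, 0], 1], [[4, 0, 0], [0, 0, 0], 1], [[0, 0, 0], [0, 0, 0], 1], [[0, 0, 0], [0, 0, 0], 1]], "force": 35}}

```text
clock: 4.58
tool_pos: [0.4867, -0.252, 0.0972]
eef_rot: [0.682, -0.189, -0.681, -0.187]
contact_force: [-2.2, -5.5, 4.7]
opening: 0.155
```

```bash
python3 st.py
```

```text
4.5833 [ 0.4867 -0.252   0.0972] q7 -1.595 F [-2.2 -5.5  4.7] M [-0.852  0.407 -0.073] op 13.7 jaw yaw 59.18
```

It's giving (low moment, opening still 13.7 mm). I'll carry on to the stop.

Emit:
{"op": "drive_tool", "data": {"deltas": [[[5, 0, 0], [0, 0, 0], 1], [[5, 0, 0], [0, 0, 0], 1], [[5, 0, 0], [0, 0, 0], 1], [[5, 0, 0], [0, 0, 0], 1], [[5, 0, 0], [0, 0, 0], 1], [[5, 0, 0], [0, 0, 0], 1], [[5, 0, 0], [0, 0, 0], 1], [[5, 0, 0], [0, 0, 0], 1], [[5, 0, 0], [0, 0, 0], 1], [[4, 0, 0], [0, 0, 0], 1], [[0, 0, 0], [0, 0, 0], 1], [[0, 0, 0], [0, 0, 0], 1]]}}

```text
clock: 5.58
tool_pos: [0.4845, -0.2535, 0.0972]
eef_rot: [0.542, -0.456, -0.542, -0.452]
contact_force: [-6.2, -6.8, 7.0]
opening: 0.162
```

```bash
python3 st.py
```

```text
5.5833 [ 0.4845 -0.2535  0.0972] q7 -2.107 F [-6.2 -6.8  7. ] M [-1.238  1.211 -0.067] op 14.2 jaw yaw 10.07
```

Emit:
{"op": "drive_tool", "data": {"deltas": [[[2, 0, 0], [0, 0, 0], 1], [[2, 0, 0], [0, 0, 0], 1], [[1, 0, 0], [0, 0, 0], 1], [[0, 0, 0], [0, 0, 0], 1], [[0, 0, 0], [0, 0, 0], 1]]}}

```text
clock: 6.0
tool_pos: [0.4843, -0.2533, 0.0972]
eef_rot: [0.523, -0.478, -0.522, -0.475]
contact_force: [-6.5, -7.2, 7.7]
opening: 0.152
```

```bash
python3 st.py
```

```text
6.0 [ 0.4843 -0.2533  0.0972] q7 -2.159 F [-6.5 -7.2  7.7] M [-1.375  1.338  0.655] op 13.4 jaw yaw 5.27
```

The stop is reached: moment +0.655 N m after about 69.9° of turn. I'll ease back 1°, open gently, lift and check.

Emit:
{"op": "drive_tool", "data": {"deltas": [[[-1, 0, 0], [0, 0, 0], 1], [[0, 0, 0], [0, 0, 0], 5], [[0, 0, 0], [0, 0, 0], 5], [[0, 0, 0], [0, 0, 0], 5], [[0, 0, 0], [0, 0, 0], 5], [[0, 0, 0], [-1, 0, 0], 5], [[0, 0, 0], [-3, 0, 0], 5], [[0, 0, 0], [-4, 0, 0], 5], [[0, 0, 0], [-4, 0, 0], 5], [[0, 0, 0], [-3, 0, 0], 5], [[0, 0, 0], [0, 0, 0], 5], [[0, 0, 0], [0, 0, 0], 5]]}}

```text
clock: 7.0
tool_pos: [0.4881, -0.2501, 0.2488]
eef_rot: [0.528, -0.471, -0.525, -0.473]
contact_force: [0.5, -0.3, -0.5]
opening: 0.567
```

Emit:
{"op": "drive_tool", "data": {"deltas": [[[0, 0, 0], [0, -4, 0], 5], [[0, 0, 0], [0, -4, 0], 5], [[0, 0, 0], [0, -4, 0], 5], [[0, 0, 0], [0, -2, 0], 5], [[0, 0, 0], [0, 0, 0], 5], [[0, 0, 0], [0, 0, 0], 5]]}}

```text
clock: 7.5
tool_pos: [0.626, -0.2337, 0.2443]
eef_rot: [-0.525, 0.472, 0.528, 0.471]
contact_force: [0.1, -0.2, 0.2]
opening: 0.563
```

```bash
python3 st.py; python3 - <<'E'
from plant import r
import cv2,numpy as np
a=r.snapshot("top")["color"];b=r.snapshot("side")["color"]
z=lambda i:cv2.resize(i,(400,400),interpolation=cv2.INTER_CUBIC)
cv2.imwrite("pics/end.png",np.hstack([z(a[170:300,360:490]),z(b[110:230,290:410])])[...,::-1])
E
```

```text
7.5 [ 0.626  -0.2337  0.2443] q7 -2.41 F [ 0.1 -0.2  0.2] M [ 0.087 -0.055  0.032] op 49.6 jaw yaw 6.3
```

View pics/end.png

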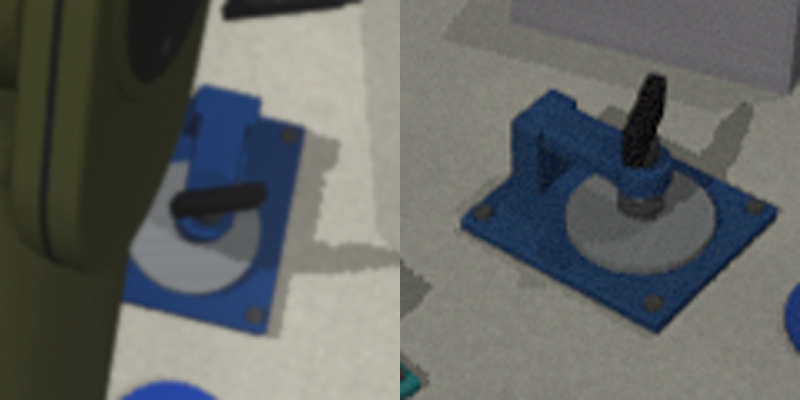

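The bar now lies across the arm, (172,205)–(265,190) in the left half, about 70° clockwise of where it was. The disc is still centred under the screw, and the robot is clear.

```bash
python3 -c "
from plant import r
print(r.finish_job())"
```

```text
the job is handed in; nothing more can be done
None
```

I opened the clamp holding the round disc to its stop, let go and handed the job in at about 7.5 s on the robot's clock; no verdict was reported.

- **Turning:** anticlockwise it did not give (0.73 N m of resistance, jaws spreading). Clockwise it turned freely, about 70° (roughly 1.2 rad) measured from the tool, until the moment rose to 0.65 N m at the stop.
- **Last checks:** after release the pictures show the bar across the arm and the disc still centred under its screw. The gripper is clear with near-zero wrist force.
- **Not rechecked:** I never approached the clamp with the square plate, so I took no final picture of it. The arm hid part of the disc in the last top view, but the side view showed all of it. No checks failed. The bar's position along its length was first measured about 3 mm short, which I corrected before gripping.

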